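Carry the press roller past the wet cement

ROBOT

A 6-joint arm with a two-finger parallel gripper is mounted at the origin on the work surface. World frame = base frame: x ahead of the robot, y to its left, z up, the work surface at z = 0. Lengths are in mm, angles in rad, forces in N, time in s.
With the tool pointing down it reaches from about 275 to 825 mm from the base axis. Payload 4.9 kg.
Tool frame: the origin (TCP) lies at the very end of the fingers, on their centre line; the grasp point (between the pads) lies 19 mm behind it; z points along the fingers, y is the direction in which the jaws open and shut (so a half turn about z gives the same grasp; the last joint's range is limited). The gripper opens to 85 mm and grips with 20 to 120 N. Pads are 22 mm wide; open, the fingers measure 114 mm over their backs; the gripper's body (76 mm by 85 mm) begins 54 mm behind the grasp point. The pads swing forward as they close: fully open they stand 13 mm farther back than shut.
Start: joints at [-1.319, 0.326, -0.193, 1.052, 0, 1.437], TCP at [206.978, -509.587, 231.281] pointing down, gripper open.
Joint ranges: [-2.65, 2.65], [-0.97, 1.79], [-1.3, 1.35], [-1.93, 2.1], [-1.47, 1.37], [-3.14, 3.14]. Speed limits (rad/s): [2.57, 2.57, 3.14, 3.14, 3.14, 3.14].

INTERFACE

Orientations are given as [roll, pitch, yaw] about the fixed x, y, z axes, in that order (R = Rz(yaw) Ry(pitch) Rx(roll)).
In Python, from bench import bot, solve_ik, imaging gives the robot as it stands. Calls block until the motion is done:
- bot.move_ptp(position, orientation): joint-space move of the TCP to a pose.
- bot.movel(position, rot=None, max_speed=150, threshold=None): straight line of the TCP; rot=None keeps the orientation; max_speed is the mean speed in mm/s. With threshold (N) it stops when the force on the tool has changed by that much, and returns True; else False.
- bot.move_j(angles): joint-space move.
- bot.grip(opening, effort=None): opening from 0.0 (shut) to 1.0 (fully open); effort is the grip in N (None keeps the last); returns when the fingers have stopped.
- bot.dwell(seconds).
- solve_ik(position, orientation): joint angles nearest the present ones, or None.
- bot.get_state(): the state.
- imaging.capture(name): name is "scene" or "top" or "wrist"; returns the picture (420x560x3 uint8, blue, green, red); there is no depth.
- imaging.camera_model(name): a dict with "K" (3x3 intrinsics, pixels), "position" and "rotation" of the camera in the world. Camera axes: x right, y up, looking along -z (the intrinsics and any distortion apply to the point x, -y, -z); pixel columns grow to the right and rows downward; lengths in mm; the calibration is good to about 2 mm. The wrist camera is an equidistant fisheye: a pixel r from the principal point sees the ray r / f radians off the axis. A picture is of the moment at which its call begins: read the wrist's pose just before it. camera_model takes no time and is no camera call; for the wrist camera it gives the pose at the moment of the call.
A pose or a line that the arm cannot do raises bot.IKError and nothing moves.
- bot.sign_off(): hands the job in, once; it reports no verdict.
The state is a dict: "t": time; "qpos": joint angles; "joint_velocities": joint speeds; "effort": joint torques, N m; "tcp_pos": TCP position; "orientation": TCP orientation; "contact_force": force on the tool from outside, world axes, zero at the start; "wrist_torque": the same for the moment, N m; "opening": opening from 0.0 (shut) to 1.0 (fully open).
Only numpy, scipy, OpenCV 4.12 (cv2) and the standard library are available. Lean on these libraries where they do the work, as an engineer would, in place of code of your own. Each camera call takes 0.05 s, during which the arm holds its last target. There are 200 camera calls.

TASK

Take hold of the tray, best by its wooden handle bar, and carry it to the green cutting mat, where you hold it squarely over the mat's middle, lined up lengthwise with it, about 100 mm up in the air. The brass roller runs freely along the tray and must never touch the freshly cemented heel blocks at the tray's ends: tilt the tray gently to keep it off them, bring it between the two white lines and keep it there, over the mat, for 5 seconds. Leave the jar, bin and hammer alone, and finish while still holding the tray in the air over the mat, with the roller nearly still between the lines.

Things in the scene. Friction and masses are not known exactly. Their poses are not given: they have to be found in the camera images.
- tray: Tray 116 mm wide (its x), 300 mm long (its y); flat smooth grey floor 6 mm thick, wooden side rims 12 mm and end rims 22 mm above the floor; about 0.48 kg with heel blocks. Origin: centre of its underside; z up. White lines across floor and rims at y = +35 and -35 mm. It starts flat on the bench, long axis roughly along world y. Tilting it by +a about its x axis lifts the +y end.
- tray_grip (a point): Centre of the dark wooden handle bar over the tray's middle, 105 mm above the tray's underside: the place to grip, fingers closing along the tray's y (about 80 N). Bar 132 mm long (tray x), 20 mm thick (tray y), 30 mm tall, on two thin steel posts; its underside is 90 mm above the tray's underside.
- tray_mid (a point): Middle of the tray floor, 6 mm above its underside, halfway between the white lines; axes as the tray's. How the roller moves: a tilt +a (rad) about tray x speeds it up along the tray towards -y by 9.81 x a m/s2; speeding the tray up along its +y by b speeds the roller up by b towards -y relative to the tray. Nearly nothing damps it, it does not stop by itself.
- roller (a joint): Position of the brass press roller along the tray's y in m: 0 with its axle over the middle, positive towards the +y end, starts between -0.05 and 0.05; it touches a wet heel block at +0.085 or -0.085. The roller (0.27 kg, 0.7 to 1.4 times that) runs along the side rims on ball bearings with no noticeable friction.
- roller_axle (a point): Centre of the roller, on its axle, 28 mm above the tray's underside: brass drum 40 mm in diameter, 80 mm long, axle along the tray's x, carried at both ends by dark steel bearing shoes on the side rims, drum 2 mm clear of the floor.
- heel_left: Black rubber heel block fixed at the +y end of the tray, 76 x 37 x 26 mm, with yellow wet cement on the face towards the roller; that face lies at y = +105 mm of the tray. Origin: centre of its underside, at y = +123.5 mm on the tray floor.
- heel_right: The same at the -y end: cemented face at y = -105 mm of the tray, origin at y = -123.5 mm.
- mat: Green cutting mat with a yellow border line, 190 mm (its x) by 380 mm (its y) and 3 mm thick, fixed on the bench. Origin: centre of its underside; z up. It lies on one side of the bench (left or right) and the tray on the other.
- jar: Amber glass jar with cork lid, 68 mm in diameter, 100 mm tall, loose on the far side of the bench; leave alone. Origin: centre of its underside.
- nail_bin: Green open nail bin, 70 x 110 x 50 mm, loose on the far side of the bench; leave alone. Origin: centre of its underside.
- hammer: Hammer, wooden handle, steel head, about 260 mm long and 26 mm thick, lying loose on the far side of the bench with its head towards the middle; leave alone. Origin: underside, halfway along it; x points to the head.

How it is judged:
By the outcome, as a careful person would: the job done as asked, in the order asked, and still so for the second after the job is handed in, while the arm keeps its last pose, push and grip.
It also fails if it takes over 64 s, if anything falls off the work surface, if the arm or the gripper's body presses on something with over 40 N, if the wrist force passes 120 N, or if a joint passes its speed limit or range.

## Working session

There is one attempt and no reset: what is moved stays moved. The work goes in short steps, each a Python script; the robot and the scene stay as the last script left them, time stands still between calls to the robot, and variables do not carry over. Pictures are saved under pics/ and viewed, about 8 in all and at most 12, crops included, and the job is handed in when it is done.

```bash
ls; mkdir -p pics
python3 - <<'E'
from bench import bot, solve_ik, imaging
import cv2,numpy as np
np.set_printoptions(precision=3,suppress=True)
for n in("top","scene"):
    im=imaging.capture(n);cv2.imwrite(f"pics/{n}0.png",im);m=imaging.camera_model(n);print(n,m)
a=np.vstack([cv2.imread("pics/top0.png"),]);
print(bot.get_state()); print({k:v for k,v in imaging.camera_model("wrist").items()})
E
```

```text
pics
top {'K': array([[461.663,   0.   , 279.861],
       [  0.   , 461.663, 210.135],
       [  0.   ,   0.   ,   1.   ]]), 'position': array([ 482.228,   10.887, 1164.365]), 'rotation': array([ 0.091, -0.015, -1.576])}
scene {'K': array([[397.557,   0.   , 276.7  ],
       [  0.   , 397.557, 207.499],
       [  0.   ,   0.   ,   1.   ]]), 'position': array([1106.108,  494.132,  682.833]), 'rotation': array([ 0.908, -0.011,  2.335])}
{'t': 0.1, 'qpos': array([-1.319,  0.327, -0.193,  1.052, -0.   ,  1.437]), 'joint_velocities': array([ 0.   , -0.001,  0.004, -0.001,  0.   ,  0.   ]), 'effort': array([  0.001, -44.424,  26.304,   0.008,  -0.   ,  -0.   ]), 'tcp_pos': array([ 206.828, -509.062,  230.578]), 'orientation': array([-3.14 , -0.   ,  0.386]), 'contact_force': array([-0.614,  0.324, -0.418]), 'wrist_torque': array([0.009, 0.03 , 0.003]), 'opening': 1.0016217650838388}
{'K': array([[325.192,   0.   , 277.811],
       [  0.   , 325.192, 211.761],
       [  0.   ,   0.   ,   1.   ]]), 'position': array([ 279.199, -480.173,  373.461]), 'rotation': array([-0.307,  0.001, -1.185])}
```

View pics/top0.png

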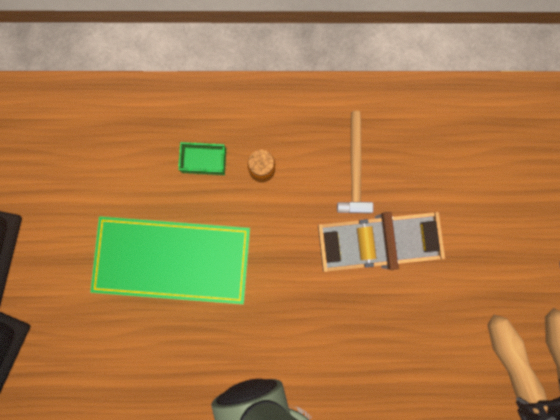

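View pics/scene0.png

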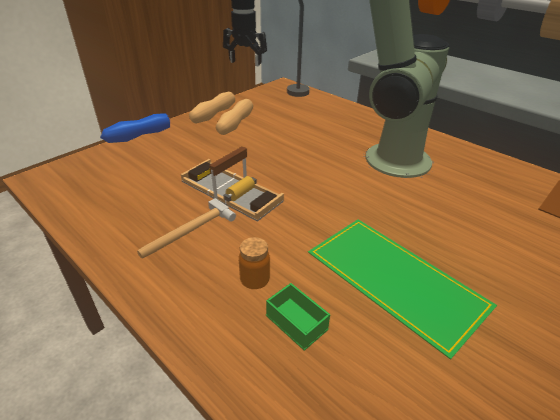

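Top view: the tray is on the right with corners at about (319,225), (438,213), (444,259) and (325,271). The bar is near (390,241), the roller near (367,243) towards +y, and the mat is on the left. The scene view shows the hammer head beside the tray's far rim.

```bash
cat > h.py <<'E'
import cv2, numpy as np
from scipy.spatial.transform import Rotation as Rn
np.set_printoptions(precision=4,suppress=True)
def ray(m,uv):
    K=m["K"];p=np.atleast_2d(np.float64(uv))
    d=np.c_[(p[:,0]-K[0,2])/K[0,0],-(p[:,1]-K[1,2])/K[1,1],-np.ones(len(p))]
    return d@Rn.from_euler('xyz',m["rotation"]).as_matrix().T
def on_plane(m,uv,z):
    d=ray(m,uv);return m["position"]+d*((z-m["position"][2])/d[:,2])[:,None]
def big(mask):
    c,_=cv2.findContours(mask.astype(np.uint8),cv2.RETR_EXTERNAL,cv2.CHAIN_APPROX_NONE)
    return max(c,key=cv2.contourArea)
def rect(m,c,z):
    w=on_plane(m,c.reshape(-1,2),z)[:,:2].astype(np.float32)
    (cx,cy),(a,b),t=cv2.minAreaRect(w)
    if a>b:a,b=b,a;t+=90     # b = long side; want its normal axis
    t=(t+90)%180-90
    return cx,cy,a,b,np.radians(t)   # short side at angle t from x
E
python3 - <<'E'
from h import *
from bench import imaging
m=imaging.camera_model("top");im=cv2.imread("pics/top0.png");hsv=cv2.cvtColor(im,cv2.COLOR_BGR2HSV)
H,S,V=[hsv[...,i].astype(int) for i in range(3)]
for q in [(390,222),(391,245),(392,262),(380,245),(345,260),(367,243),(345,225),(336,235),(331,248),(380,280)]:print(q,hsv[q[1],q[0]])
g=(H>35)&(H<85)&(S>120)&(V>80)
g[:200]=0
print("mat",rect(m,big(cv2.morphologyEx(g.astype(np.uint8),cv2.MORPH_CLOSE,np.ones((9,9)))),3))
c=im[195:285,300:460];cv2.imwrite("pics/crop1.png",cv2.resize(c,None,fx=5,fy=5,interpolation=cv2.INTER_NEAREST))
E
```

```text
(390, 222) [ 11 166 135]
(391, 245) [ 12 157 125]
(392, 262) [ 12 157 135]
(380, 245) [ 17  14 170]
(345, 260) [ 27  13 171]
(367, 243) [ 23 171 231]
(345, 225) [ 15  78 189]
(336, 235) [14 83 74]
(331, 248) [13 89 69]
(380, 280) [ 14 184 188]
mat (465.72100830078125, 266.7588195800781, 190.8826446533203, 380.9825744628906, np.float64(-0.08101056404106584))
```

View pics/crop1.png

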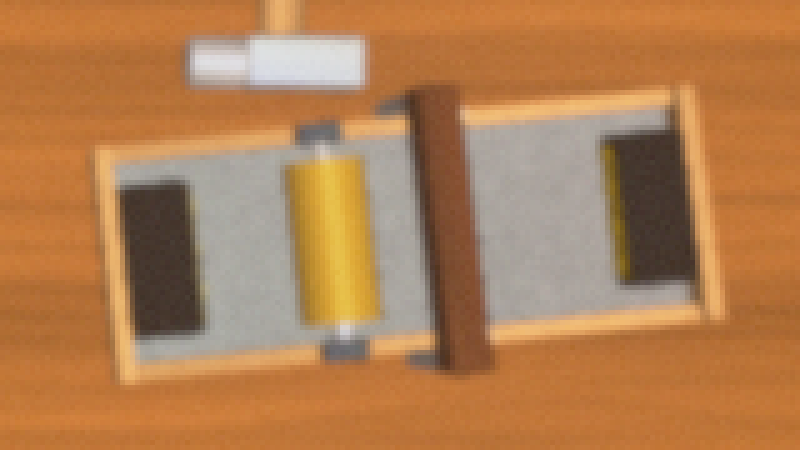

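Crop: the end rims' outer corners are at (97,148), (124,383), (690,87) and (725,318). The bar's top face has corners at (415,88), (460,88), (493,372) and (443,372). The drum is about 30 mm on the +y side.

Run:
```python
from h import *
from bench import imaging,bot
m=imaging.camera_model("top")
f=lambda L:(np.float64(L)+.5)/5-.5+[300,195]
for L,z in(([(97,148),(124,383),(690,87),(725,318)],28),([(415,88),(460,88),(493,372),(443,372)],120),([(288,165),(360,158),(380,318),(304,325)],28+14)):
    w=on_plane(m,f(L),z)[:,:2];c=w.mean(0);print(z,c,rect(m,np.round(f(L)*1).astype(int),z)); print(w)
im=cv2.imread("pics/top0.png");hsv=cv2.cvtColor(im,cv2.COLOR_BGR2HSV).astype(int)
H,S,V=hsv[...,0],hsv[...,1],hsv[...,2]
b=(V<150)&(S>125)&(V>85);b[:200]=0;b[280:]=0;b[:,:375]=0;b[:,:380]=0;b[:,402:]=0
print("bar",rect(m,big(b),120))
# axis timing tests in free air: small moves
p,o=bot.get_state()["tcp_pos"],bot.get_state()["orientation"]
def T(fn,*a,**k):
    t=bot.get_state()["t"];fn(*a,**k);s=bot.get_state();return s["t"]-t,s["tcp_pos"],s["orientation"],np.abs(s["joint_velocities"]).max()
Ry=lambda o,a:(Rn.from_euler('xyz',o)*Rn.from_euler('x',a)).as_euler('xyz')
o=np.array([np.pi,0,.386])
print(T(bot.movel,p,Ry(o,.01)))
print(T(bot.movel,p,Ry(o,-.05)))
print(T(bot.movel,p+[0,20,0],o,max_speed=100))
s=bot.get_state()["qpos"];print(T(bot.move_j,s+[0,0,0,0,.01,0]))
```

```text
28 [ 508.4029 -256.9371] (509.0897216796875, -257.39227294921875, 115.6722640991211, 300.2804260253906, np.float64(0.10040368645426605))
[[ 551.1726 -103.0153]
 [ 436.0048 -114.7787]
 [ 580.3244 -398.3895]
 [ 466.1096 -411.565 ]]
120 [ 508.0757 -254.7632] (508.2917785644531, -255.50975036621094, 22.571205139160156, 130.74838256835938, np.float64(-1.508631322602154))
[[ 572.3845 -239.2583]
 [ 572.3093 -259.8423]
 [ 443.7425 -271.2875]
 [ 443.8665 -248.6646]]
42 [ 504.4289 -216.0045] (504.2136535644531, -215.5707550048828, 39.2898063659668, 78.79215240478516, np.float64(-1.4691723383172641))
[[ 541.6414 -194.8141]
 [ 544.9148 -230.1268]
 [ 467.1725 -238.061 ]
 [ 463.9869 -201.0162]]
bar (508.6373596191406, -252.77783203125, 24.44867515563965, 130.3595733642578, np.float64(-1.4636451055999944))
(0.24999999999999997, array([ 206.8037, -509.0385,  230.2688]), array([-3.1309, -0.0001,  0.386 ]), np.float64(0.005109031884852495))
(0.25, array([ 206.5882, -508.2885,  230.7702]), array([3.0926, 0.    , 0.3859]), np.float64(0.02967755202859647))
(0.35, array([ 207.0556, -489.6549,  230.5665]), array([3.1413, 0.0002, 0.3863]), np.float64(0.012793746319072171))
(0.25, array([ 210.0045, -489.1674,  230.5268]), array([ 3.1398, -0.0098,  0.3862]), np.float64(0.004426153696504539))
```

```bash
cat >> h.py <<'E'
def pose(P,psi,a):
    """TCP pose so that the tray's axle-height centre point (28 mm above underside) is at P, yaw psi, tilt a about tray x."""
    Rt=Rn.from_euler('z',psi)*Rn.from_euler('x',a)
    return np.float64(P)+Rt.apply([0,0,58]), (Rt*Rn.from_euler('z',-np.pi)*Rn.from_euler('x',np.pi)).as_euler('xyz')
TRAY=[508.4,-255.9,28.];TYAW=.1004
E
python3 - <<'E'
from h import *
from bench import imaging,bot
P=np.array(TRAY)
bot.move_ptp(*pose(P+[0,0,65],TYAW,0))
bot.dwell(.1)
m=imaging.camera_model("wrist");im=imaging.capture("wrist");cv2.imwrite("pics/w1.png",im)
print(m["position"],m["rotation"],bot.get_state()["t"],bot.get_state()["tcp_pos"],bot.get_state()["qpos"],bot.get_state()["contact_force"])
E
```

```text
[ 431.7858 -264.1519  294.0185] [-0.308   0.0005  1.6702] 3.2083 [ 508.1739 -256.4797  151.142 ] [-0.597   0.4254 -0.2608  0.8844 -0.0001 -0.6962] [0.1233 1.0189 0.006 ]
```

View pics/w1.png

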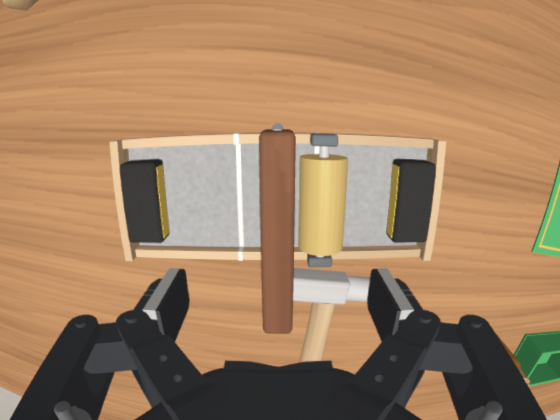

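Wrist view: the bar is centred at u≈277, midway between the open fingers. The gold drum spans u≈300–346 and the -y line is at u≈239. The hammer lies under the far end, clear of the fingers. Next step is the grasp.

Run:
```python
from h import *
from bench import imaging,bot
P=np.array(TRAY)
bot.movel(*pose(P,TYAW,0),max_speed=80)
s=bot.get_state();print(s["t"],s["tcp_pos"],s["orientation"],s["contact_force"])
bot.grip(0.0,80)
s=bot.get_state();print(s["t"],s["tcp_pos"],s["opening"],s["contact_force"],s["wrist_torque"])
m=imaging.camera_model("wrist");im=imaging.capture("wrist");cv2.imwrite("pics/w2.png",im);print(m)
```

```text
4.175 [ 508.7567 -256.1509   86.4333] [-3.1411  0.0006 -3.0412] [-0.5991 -0.0849 -0.2945]
4.7917 [ 508.6504 -256.2551   86.4394] 0.21855106749600983 [-0.834   0.23    3.2718] [-0.0126  0.1484  0.1103]
{'K': array([[325.1923,   0.    , 277.8106],
       [  0.    , 325.1923, 211.7613],
       [  0.    ,   0.    ,   1.    ]]), 'position': array([ 432.1762, -263.8956,  229.2603]), 'rotation': array([-0.3082,  0.001 ,  1.6715])}
```

View pics/w2.png

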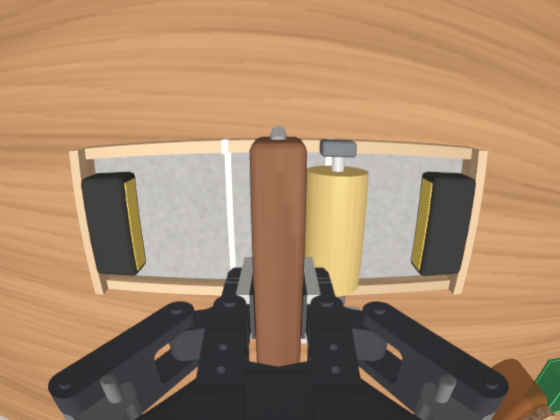

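Wrist view after the grip: the bar is held at u 251–306, and the drum at u 306–367 partly borders the bar. The yellow cement faces are at u≈135 and u≈422. I'll write the roller estimator and controller, and check the estimator on the saved pictures before using it.

```bash
cat >> h.py <<'E'
import pickle
CAM=np.array([-76.85,0,229.3]);RC=Rn.from_euler('xyz',[-.3082,0,np.pi/2])  # wrist camera in the gripped tray's frame
KW=(325.19,277.81,211.76);BAR=(249,308)
def wray(u,v):
    f,cx,cy=KW;dx,dy=u-cx,-(v-cy);r=np.hypot(dx,dy)+1e-9;t=r/f
    return RC.apply(np.c_[np.sin(t)*dx/r,np.sin(t)*dy/r,-np.cos(t)])
def roller(im):
    """roller y (mm) from the drum's silhouette edges; None if unseen"""
    hsv=cv2.cvtColor(im,cv2.COLOR_BGR2HSV)
    g=cv2.inRange(hsv,(18,90,90),(33,255,255));g[:,:148]=0;g[:,410:]=0
    est={-1:[],1:[]}
    for v in range(185,246,2):
        c=np.flatnonzero(g[v])
        if len(c)<3:continue
        for e,s in((c[0]-.5,-1),(c[-1]+.5,1)):
            if s==-1 and BAR[0]+4<e<BAR[1]+3 or s==1 and BAR[0]-3<e<BAR[1]-4:continue
            _,y,z=wray(np.array([e]),np.array([float(v)]))[0]
            y0=CAM[1]+y/z*(28-CAM[2])                  # ray at axle height
            est[s].append(y0-s*20*np.hypot(y,z)/abs(z))  # tangent to the 20 mm drum
    m=[np.median(x) for x in est.values() if len(x)>8]
    return (np.mean(m),m) if m else None
def tray_pose(s):
    Rt=Rn.from_euler('xyz',s["orientation"])*Rn.from_euler('x',np.pi).inv()*Rn.from_euler('z',np.pi)
    psi,_,a=Rt.as_euler('ZYX');return s["tcp_pos"]-Rt.apply([0,0,58]),psi,a
class Ctl:
    """Kalman filter on the roller's along-track coordinate q=c+r (m), q''=-9.81 a+bias, and PD with feedforward."""
    def __init__(s,bot,imaging,a=0.):
        s.bot,s.im=bot,imaging;s.x=None;s.C=np.diag([1e-6,1e-4,1e-3]);s.c=0.;s.P0=None;s.a0=a
    def measure(s):
        st=s.bot.get_state();im=s.im.capture("wrist");t=st["t"];P,psi,a=tray_pose(st);r=roller(im);s.img=im
        if s.P0 is not None:s.c+=float((P-s.P0)[:2]@[-np.sin(psi),np.cos(psi)])/1e3
        s.P0=P;s.P,s.psi=P,psi
        z=None if r is None else s.c+r[0]/1e3
        if s.x is None:s.x=np.array([z,0,0.])
        else:
            d=t-s.t;F=np.array([[1,d,d*d/2],[0,1,d],[0,0,1]])
            u=-9.81*(s.a0*.35+a*.65)
            s.x=F@s.x+[u*d*d/2,u*d,0];s.C=F@s.C@F.T+np.diag([1e-7,3e-6,1e-6])
            if z is not None:
                k=s.C[:,0]/(s.C[0,0]+4e-7);s.x=s.x+k*(z-s.x[0]);s.C=s.C-np.outer(k,s.C[0])
        s.t,s.a0,s.st,s.r=t,a,st,r
    def tilt(s,cref,vref,bref,kp=1.3,kd=2.2):
        acc=bref+kp*(cref-s.x[0])+kd*(vref-s.x[1])-s.x[2]
        return float(np.clip(-acc/9.81,-.03,.03))
    def log(s,a):print("%.2f r %s  x %s a %.4f cmd %.4f P %s psi %.3f F %.1f"%(s.t,None if s.r is None else np.round(s.r[0],1),np.round(s.x,4),s.a0,a,np.round(s.P,1),s.psi,np.linalg.norm(s.st["contact_force"])))
E
python3 - <<'E'
from h import *
print(roller(cv2.imread("pics/w2.png")))
for u,v,z in((230,215,6),(226,146,18),(143,255,20),(415,255,20)):
    d=wray(np.array([u]),np.array([v]))[0];print((CAM+d*(z-CAM[2])/d[2]))
from bench import bot;print(tray_pose(bot.get_state()))
E
```

```text
(np.float64(37.18612549667845), [np.float64(37.18612549667845)])
[ -3.2877 -34.8162   6.    ]
[-54.7385 -33.8994  18.    ]
[  24.0766 -101.8907   20.    ]
[ 24.1572 103.9331  20.    ]
(array([ 508.6638, -256.2708,   28.4291]), np.float64(0.10037083247324485), np.float64(-0.0007837999336217649))
```

Run:
```python
from h import *
from bench import imaging,bot
P,psi,_=tray_pose(bot.get_state());P0=P.copy()
C=Ctl(bot,imaging);C.measure();C.log(0)
bot.movel(*pose(P+[0,0,25],psi,.004),max_speed=60)
z=P[2]+25;a=.004
for k in range(12):
    C.measure();a=C.tilt(0,0,0);C.log(a)
    if abs(C.x[0])>.075:print("far")
    z=min(z+6,131)
    bot.movel(*pose([P0[0],P0[1],z],psi,a),max_speed=80)
pickle.dump((P0[:2],z,psi,a,C.x,C.C,C.c,C.P0,C.a0,C.t),open("st.pkl","wb"))
cv2.imwrite("pics/w3.png",C.img)
```

```text
4.84 r 37.2  x [0.0372 0.     0.    ] a -0.0008 cmd 0.0000 P [ 508.7 -256.3   28.4] psi 0.100 F 3.7
5.47 r 32.9  x [ 0.0329 -0.0138  0.0003] a 0.0040 cmd 0.0013 P [ 508.7 -256.3   53.5] psi 0.100 F 7.9
5.77 r 27.0  x [ 0.0269 -0.0237 -0.0062] a 0.0008 cmd -0.0024 P [ 509.  -256.4   59.8] psi 0.101 F 7.7
6.07 r 20.3  x [ 0.0201 -0.0211 -0.0068] a -0.0030 cmd -0.0028 P [ 509.1 -256.5   66. ] psi 0.100 F 7.6
6.37 r 16.2  x [ 0.0157 -0.0113 -0.0049] a -0.0035 cmd -0.0010 P [ 509.2 -256.6   72. ] psi 0.100 F 6.9
6.67 r 14.1  x [ 0.0136 -0.0048 -0.004 ] a -0.0016 cmd 0.0003 P [ 509.1 -256.6   78. ] psi 0.100 F 8.0
6.97 r 12.6  x [ 0.0123 -0.0037 -0.0041] a -0.0004 cmd 0.0004 P [ 509.1 -256.6   84. ] psi 0.100 F 7.5
7.27 r 10.8  x [ 0.0106 -0.0052 -0.0048] a -0.0003 cmd -0.0002 P [ 509.1 -256.5   90. ] psi 0.100 F 8.1
7.57 r 9.0  x [ 0.0088 -0.0052 -0.0052] a -0.0010 cmd -0.0005 P [ 509.1 -256.6   96. ] psi 0.100 F 7.7
7.87 r 7.6  x [ 0.0073 -0.0039 -0.0055] a -0.0013 cmd -0.0005 P [ 509.1 -256.6  102. ] psi 0.100 F 7.7
8.17 r 6.3  x [ 0.0061 -0.0027 -0.0058] a -0.0011 cmd -0.0004 P [ 509.1 -256.5  108. ] psi 0.100 F 6.9
8.47 r 5.3  x [ 0.0051 -0.0021 -0.0062] a -0.0011 cmd -0.0004 P [ 509.1 -256.6  114. ] psi 0.100 F 7.4
8.77 r 4.6  x [ 0.0043 -0.0014 -0.0065] a -0.0011 cmd -0.0004 P [ 509.1 -256.5  120. ] psi 0.100 F 7.8
```

The roller is centred under control, so I'll transport now, pausing the path if the roller strays.

Run:
```python
from h import *
from bench import imaging,bot
p0,z,psi0,a,x,Cv,c,P0,a0,t=pickle.load(open("st.pkl","rb"))
C=Ctl(bot,imaging);C.x,C.C,C.c,C.P0,C.a0,C.t=x,Cv,c,P0,a0,t
p0=np.array(p0);p1=np.array([465.7,266.8]);psi1=-.081;T=21.
L=np.linalg.norm(p1-p0)/1e3
mj=lambda u:(10*u**3-15*u**4+6*u**5,30*u**2-60*u**3+30*u**4,60*u-180*u**2+120*u**3)
# along-track length: projection of the path on the (turning) tray y axis
ss=np.linspace(0,1,201);ps=psi0+(psi1-psi0)*ss
arc=np.r_[0,np.cumsum(np.diff(ss)*((np.c_[-np.sin(ps),np.cos(ps)]@(p1-p0))[:-1]))]/1e3
t0=bot.get_state()["t"];c0=None;rm=0
ah=.15
while True:
    C.measure()
    if c0 is None:c0=C.c
    r=C.x[0]-C.c;rm=max(rm,abs(r))
    if abs(r)>.05:t0+=.3
    u=np.clip((C.t-t0)/T,0,1);S,V,A=mj(u);D=arc[-1]
    a=C.tilt(c0+np.interp(S,ss,arc),V*D/T,A*D/T**2);C.log(a)
    un=np.clip((C.t-t0+.4)/T,0,1);Sn=mj(un)[0]
    z=min(z+6,131)
    bot.movel(*pose([*(p0+(p1-p0)*Sn),z],psi0+(psi1-psi0)*Sn,a),max_speed=80)
    if u>=1 or C.t>45:break
print("max r",rm,c0+D,C.c)
pickle.dump((p1,z,psi1,a,C.x,C.C,C.c,C.P0,C.a0,C.t),open("st.pkl","wb"))
```

```text
9.07 r 4.0  x [ 0.0038 -0.0009 -0.0068] a -0.0011 cmd -0.0004 P [ 509.1 -256.5  126. ] psi 0.100 F 6.3
9.37 r 3.6  x [ 0.0034 -0.0004 -0.0071] a -0.0010 cmd -0.0004 P [ 509.1 -256.5  131.5] psi 0.100 F 6.9
9.67 r 3.1  x [ 0.0033 -0.0008 -0.007 ] a -0.0002 cmd -0.0007 P [ 508.5 -256.   130.8] psi 0.100 F 6.7
9.97 r 2.9  x [ 0.0034 -0.0005 -0.0066] a -0.0007 cmd -0.0009 P [ 508.6 -255.7  131. ] psi 0.100 F 7.3
10.27 r 3.0  x [ 0.004   0.0013 -0.006 ] a -0.0009 cmd -0.0007 P [ 508.6 -255.1  131. ] psi 0.100 F 7.3
10.57 r 3.2  x [ 0.0052  0.0032 -0.0053] a -0.0006 cmd -0.0005 P [ 508.5 -254.1  131. ] psi 0.100 F 6.9
10.87 r 3.4  x [ 0.0067  0.0044 -0.0047] a -0.0004 cmd -0.0004 P [ 508.4 -252.8  131. ] psi 0.099 F 7.4
11.17 r 3.5  x [ 0.0086  0.0054 -0.0041] a -0.0004 cmd -0.0005 P [ 508.2 -251.   131. ] psi 0.099 F 7.0
11.47 r 3.3  x [ 0.0107  0.0063 -0.0037] a -0.0004 cmd -0.0006 P [ 508.  -248.8  131. ] psi 0.098 F 7.5
11.77 r 3.0  x [ 0.0131  0.0077 -0.0033] a -0.0005 cmd -0.0007 P [ 507.8 -246.   131. ] psi 0.097 F 7.8
12.07 r 2.4  x [ 0.0159  0.0092 -0.0029] a -0.0006 cmd -0.0008 P
[... 4692 characters left out ...]
.  131. ] psi -0.080 F 8.0
28.73 r 1.3  x [ 0.523   0.0021 -0.0031] a 0.0002 cmd 0.0002 P [465.8 265.8 131. ] psi -0.081 F 6.9
29.02 r 1.0  x [ 0.5233  0.0004 -0.0032] a 0.0002 cmd -0.0001 P [465.7 266.4 131. ] psi -0.081 F 7.6
29.32 r 1.1  x [ 0.5235 -0.     -0.003 ] a -0.0001 cmd -0.0001 P [465.7 266.7 131. ] psi -0.081 F 7.1
29.62 r 1.2  x [ 0.5238  0.0001 -0.0027] a -0.0001 cmd -0.0000 P [465.7 266.8 131. ] psi -0.081 F 6.7
29.93 r 1.3  x [ 0.5239 -0.0001 -0.0024] a -0.0000 cmd -0.0000 P [465.7 266.8 131. ] psi -0.081 F 5.9
30.23 r 1.3  x [ 0.5239 -0.0005 -0.0023] a -0.0001 cmd -0.0001 P [465.7 266.8 131. ] psi -0.081 F 7.2
max r 0.008372163881786132 0.5224607089864789 0.5226780449987124
```

Arrived, with the roller never more than 9 mm from the middle. Now holding it actively over the mat for 5 s and more, then a check picture.

```bash
cat > hold.py <<'E'
from h import *
from bench import imaging,bot
def hold(n):
    p1,z,psi1,a,x,Cv,c,P0,a0,t=pickle.load(open("st.pkl","rb"))
    C=Ctl(bot,imaging);C.x,C.C,C.c,C.P0,C.a0,C.t=x,Cv,c,P0,a0,t
    for k in range(n):
        C.measure();a=C.tilt(C.c,0,0)
        if k%4==0 or k==n-1:C.log(a)
        bot.movel(*pose([*p1,z],psi1,a),max_speed=80)
    pickle.dump((p1,z,psi1,a,C.x,C.C,C.c,C.P0,C.a0,C.t),open("st.pkl","wb"));return C
E
python3 - <<'E'
from hold import *
hold(22)
s=imaging.capture("scene");t=imaging.capture("top");hold(1)
cv2.imwrite("pics/end.png",np.hstack([cv2.resize(s[100:400,200:],(432,360)),cv2.resize(t[130:330,60:300],(360,300))[:300].copy() if 0 else cv2.resize(t[130:330,60:290],(360,360))]))
E
```

```text
30.52 r 1.1  x [ 0.5238 -0.0007 -0.0023] a -0.0002 cmd -0.0002 P [465.7 266.8 131. ] psi -0.081 F 7.0
31.73 r 0.8  x [ 0.5235 -0.0009 -0.0021] a -0.0000 cmd -0.0003 P [465.7 266.8 131. ] psi -0.081 F 7.8
32.92 r 0.1  x [ 0.5228  0.0001 -0.0021] a -0.0002 cmd -0.0002 P [465.7 266.8 131. ] psi -0.081 F 7.5
34.12 r 0.2  x [ 0.5229 -0.0001 -0.002 ] a -0.0002 cmd -0.0002 P [465.7 266.8 131. ] psi -0.081 F 8.2
35.33 r 0.1  x [ 0.5228 -0.0001 -0.0019] a -0.0002 cmd -0.0002 P [465.7 266.8 131. ] psi -0.081 F 7.7
36.52 r -0.0  x [ 0.5226 -0.0002 -0.002 ] a -0.0002 cmd -0.0002 P [465.7 266.8 131. ] psi -0.081 F 7.4
36.83 r -0.1  x [ 0.5226 -0.0001 -0.002 ] a -0.0002 cmd -0.0002 P [465.7 266.8 131. ] psi -0.081 F 7.0
37.23 r -0.1  x [ 0.5226  0.     -0.002 ] a -0.0002 cmd -0.0002 P [465.7 266.8 131. ] psi -0.081 F 6.8
```

View pics/end.png

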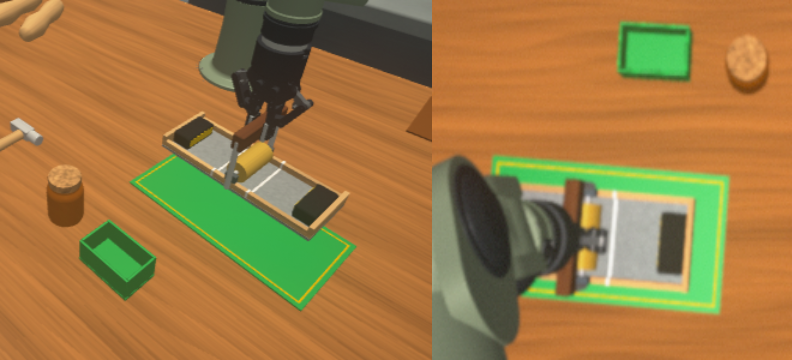

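Check picture: the tray is in the air over the mat and parallel to it, with the drum between the white lines; jar, bin and hammer haven't been touched. One numeric cross-check on the +35 line, at top pixel (176.3, 263), then hand in.

Run:
```python
from hold import *
m=imaging.camera_model("top");w=on_plane(m,[(176.3,263.3)],109)[0]
ps=-.081;d=w[:2]-[465.7,266.8];print("line at tray y",d@[-np.sin(ps),np.cos(ps)],"x",d@[np.cos(ps),np.sin(ps)])
C=hold(3);w2=cv2.imread("pics/w2.png")
e=cv2.phaseCorrelate(np.float32(w2[140:260,70:245,1]),np.float32(C.img[140:260,70:245,1]));print("tray shift in grip px",e)
bot.sign_off();print(bot.get_state()["t"])
```

```text
line at tray y -37.43403925875396 x -3.773111989981492
37.52 r -0.1  x [ 0.5226  0.0001 -0.002 ] a -0.0002 cmd -0.0002 P [465.7 266.8 131. ] psi -0.081 F 7.6
38.12 r -0.0  x [ 0.5226 -0.     -0.0019] a -0.0002 cmd -0.0002 P [465.7 266.8 131. ] psi -0.081 F 7.8
tray shift in grip px ((-0.11911978979243543, 0.05456388167314685), 0.943427943830137)
the job is handed in; nothing more can be done
the job is handed in; nothing more can be done
```

The job is handed in at about 38.4 s: the tray is held level over the mat's middle, with its underside about 103 mm above the bench. I gripped it by the bar at 80 N and carried it about 525 mm. I steered the roller with small tilts of under 5 mrad, using wrist camera images.

**Roller:** It started at +37 mm. After centring, the measured position stayed within 9 mm of the middle on the way to the mat and within about 1.5 mm once there. It held there for more than 8 s and was practically still at the end (0.0 mm).

**Tray position:** By the arm's own readings it is on the measured mat centre (465.7, 266.8), turned to match the mat (-0.081 rad). The wrist view shows about 0.1 px of shift in the grip since the grasp.

**Disagreement:** In the top camera, the visible white line is the -35 mm one; I first called it the +35 one by mistake. It measured -37.4 mm, a 2.4 mm difference that is within calibration and pixel-reading error.

**Everything else:** The jar, bin and hammer were left alone, and measured tool forces stayed near 8 N. The hand-in gave no verdict.

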